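# Flag the test rail, then hover the field probe over the chip

## Robot

A 6-joint arm with a two-finger parallel gripper is mounted at the origin on the work surface. World frame = base frame: x ahead of the robot, y to its left, z up, the work surface at z = 0. Lengths are in m, angles in rad, forces in N, time in s.
With the tool pointing down it reaches from about 0.35 to 0.775 m from the base axis. Payload 5.5 kg.
Tool frame: the origin (TCP) lies midway between the tips of the shut fingers; the grasp point (between the pads) lies 19 mm behind it; z points along the fingers, y is the line along which they close (so a half turn about z gives the same grasp; the last joint's range is limited). The gripper opens to 85 mm and grips with 20 to 120 N. Pads are 22 mm wide; open, the fingers measure 114 mm over their backs; the gripper's body (76 mm by 85 mm) begins 54 mm behind the grasp point. The pads swing forward as they close: fully open they stand 13 mm farther back than shut.
Start: joints at [1.064, 0.313, 0.046, 1.304, 0, 1.431], TCP at [0.206, 0.537, 0.2] pointing down, gripper open.
Joint ranges: [-2.76, 2.76], [-0.86, 1.69], [-1.03, 1.26], [-2.2, 2.34], [-1.47, 1.5], [-3.14, 3.14]. Speed limits (rad/s): [2.57, 2.57, 3.14, 3.14, 3.14, 3.14].

## Interface

Orientations are given as a unit quaternion [w, x, y, z].
In Python, from workcell import telemetry, imaging, env gives the robot as it stands. The module is installed in compiled form; this text tells all that it offers.
- The arm moves only by the tool step_arm, never from a script. Its argument "moves" is a list of rows, each a list of 3 entries, a list of its own where there are three numbers: the shift along the tool's x, y, z in mm, then the turn, a rotation vector about the tool's x, y, z in rad, then the finger opening in mm, from 0 to 85.4. A call has 1 to 8 rows; each row is the pose to reach, as a shift and turn from the pose commanded when the call began, along the tool's axes at that moment; what a row does not reach only later rows make up. A row lasts 1/12 s, in which the tool goes at most 41.7 mm and 7.16 degrees, less where a joint would pass 70% of its speed; a pose out of reach is approached as far as the arm can. A call with a gripper value outside its range is refused whole. The fingers move at their own pace and stop on an object; "grip_force" is the grip in N (left out, the last holds). Time passes only in rows, so rows that repeat a pose let the fingers close. It gives the time, the measured TCP pose, the force, the opening and the grip force at its end, in the units of the state.
- telemetry.get_state(): the state, without advancing time (a new reading comes with each control period).
- imaging.read_camera(name): name is "scene" or "side" or "wrist"; returns the picture (420x560x3 uint8, red, green, blue); there is no depth.
- imaging.camera_params(name): a dict with "camera_matrix" (3x3 intrinsics, pixels), "D" ([k1, k2, p1, p2, k3] as OpenCV has them; the pictures are not rectified), "pose" (4x4, takes a point from camera to world coordinates). Camera axes: x right, y up, looking along -z (the intrinsics and any distortion apply to the point x, -y, -z); pixel columns grow to the right and rows downward; lengths in m; the calibration is good to about 2 mm. A picture is of the moment at which its call begins: read the wrist's pose just before it. camera_params takes no time and is no camera call; for the wrist camera it gives the pose at the moment of the call.
- env.hand_in(): hands the job in; it is judged then, once.
The state is a dict: "clock": time; "joint_pos": joint angles; "qvel": joint speeds; "tau": joint torques, N m; "tcp_pos": TCP position; "orientation": TCP orientation; "wrist_force": force on the tool from outside, world axes, zero at the start; "ft_torque": the same for the moment, N m; "finger_gap": finger opening in m; "grip_force": force on a finger pad.
Only numpy, scipy, OpenCV 4.12 (cv2) and the standard library are available. Lean on these libraries where they do the work, as an engineer would, in place of code of your own. Each camera call takes 0.05 s, during which the arm holds its last target. There are 200 camera calls.

## Task

The green board is about to be measured live: hook the yellow warning tag over the rail at least 8 cm to one side of the red band, slide it along the rail until it hangs centred on the band, and let go of it. Then lift the orange field probe out of its dock, carry it over the screen without bumping the screen or the boards, and finish still holding it upright about 1 cm above the silver chip of the green board, centred over it, its long side along the chip's long side, and touching nothing but your gripper. Leave the other things on the bench where they are.

Things in the scene. Friction and masses are not known exactly. Their poses are not given: they have to be found in the camera images.
- tag: Yellow, black-striped tag on its feet, 90 g: upside-down U, 34 mm (x) by 40 (y); legs 70 tall, 4 thick; the 26 mm gap between them runs along y to take the rail. Under the roof (70-75 mm up) an inverted-V seat centres on the rail. Black grip tab on the roof: 8 mm in x, 34 in y, 75 to 111 mm up. Origin: centre of the feet's underside, z up. When hung, origin 57 mm below the rail's axis.
- rail: Low polished, slippery steel rail fixed to the bench: a horizontal bar 12 mm in diameter along its own y, 300 mm long, its axis 110 mm above the bench, on two blue posts (10 mm along y, tops level with the top of the bar) at y = -150 and +150 mm. Origin: on the bench under the middle of the bar. The tag's centre can hang anywhere within 120 mm of the middle.
- band: Red band painted round the rail, 12 mm long, 0.4 mm proud and not in the way of the tag. Origin: its centre, on the rail's axis; y along the rail. It lies up to 90 mm from the rail's middle, either way.
- probe: Cordless field probe, 120 g, standing upright in its dock: an orange body 32 mm (its x) by 26 mm (its y), from 14 to 98 mm above the foot, on a white sensing foot 44 mm (x) by 28 mm (y), 14 mm tall. Origin: centre of the foot's underside, z up. It stands 5 mm above the bench on the dock's floor.
- dock: Black charging dock fixed to the bench, an open tray 64 by 48 mm with walls 12 mm high and 4 mm thick, floor 5 mm above the bench, in which the probe stands with 6 mm to spare all round; a small grey block sits at its +x end. Origin: centre of its underside.
- board: Green circuit board on a black mounting block, fixed to the bench, 90 mm (its x) by 110 mm (its y); the board's upper face is 17 mm above the bench. Its tallest parts (two blue capacitors, a heat sink, connectors) reach 41 mm above the bench and stand along its two short edges, at least 32 mm from the chip's centre line in y. Origin: centre of its underside.
- chip_top (a point): Centre of the top face of the silver rectangular processor in the middle of the green board, 22 mm above the bench; the chip is 44 mm along its x by 28 mm along its y, the same outline as the probe's foot. z up.
- board_blue: Blue circuit board with a black chip, fixed, same size and heights as the green one: not the one to probe. Origin: centre of its underside. The two boards may have swapped places.
- screen: Upright aluminium shield screen fixed to the bench between the dock and the boards, 262 mm along its x, 8 mm thick at its blue top edge, which is 102 mm above the bench. Origin: centre of its underside.
- jar: Jar with a red lid, 48 mm across and 65 mm tall, loose. Origin: centre of its underside.
- spool: Grey empty wire spool standing on end, 44 mm across and 40 mm tall, loose. Origin: centre of its underside.
- mug: Blue mug, 76 mm across, 90 mm tall, loose. Origin: centre of its underside.
- parts_tray: Blue parts tray, 90 by 130 mm, 35 mm tall, loose. Origin: centre of its underside.
- brush: Cleaning brush lying on the bench, loose. Origin: on its underside, near its middle.
- driver: Screwdriver lying on the bench, loose. Origin: on its underside, near its middle.
There are look-alikes about, which are no part of the job. Leave any purple or turquoise look-alike of the probe alone.

How it is judged:
On the way, in this order (a step that is already met when the one before it is completed fails the run):
1. the tag is hooked over the rail (within 8 mm of fully down), more than 60 mm from the red band (z of tag in the frame of rail between 0.045 and 0.061 m and x of tag in the frame of rail between -0.012 and 0.012 m and angle between tag's own z axis and vertical below 0.25 rad and (y of tag in the frame of band between 0.06 and 0.3 m or y of tag in the frame of band between -0.3 and -0.06 m)), for 0.1 s.
2. the tag, still hooked over the rail, slides up to the band (15 to 50 mm from it) (z of tag in the frame of rail between 0.045 and 0.061 m and x of tag in the frame of rail between -0.012 and 0.012 m and angle between tag's own z axis and vertical below 0.25 rad and (y of tag in the frame of band between 0.015 and 0.05 m or y of tag in the frame of band between -0.05 and -0.015 m)).
3. the tag hangs at rest, let go, within 8 mm of the band's centre (z of tag in the frame of rail between 0.045 and 0.061 m and x of tag in the frame of rail between -0.012 and 0.012 m and angle between tag's own z axis and vertical below 0.25 rad and contact force between tag and rail above 0.1 N and y of tag in the frame of band between -0.008 and 0.008 m and linear speed of tag below 0.02 m/s and contact force between the fingers and tag below 0.05 N), for 0.2 s.
At the end, for the whole second after the job is handed in: Gripper holds the probe still, foot 4-16 mm above the silver chip, within 7 mm of its centre, long sides parallel within 0.15 rad, upright within 0.12 rad, not touching the board; the tag hangs released on the rail within 8 mm of the red band's centre, upright within 0.25 rad (all of step 3 and z of probe in the frame of chip_top between 0.004 and 0.016 m and horizontal distance between probe and chip_top below 0.007 m and angle between the x axis of probe and the x axis of chip_top, either way round below 0.15 rad and angle between probe's own z axis and vertical below 0.12 rad and contact force between probe and board below 0.05 N and contact force between the fingers and probe above 0.5 N and linear speed of probe below 0.02 m/s); the arm keeps its last pose, push and grip.
It fails at once if the probe knocks against either board or the screen (more than 1 N) (contact force between probe and board above 1 N or contact force between probe and board_blue above 1 N or contact force between probe and screen above 1 N).
It fails at once if a bystander is moved by more than 30 mm (distance of any of jar, spool, mug, parts_tray, brush, driver from where it was at the start of the episode above 0.03 m).
It also fails if it takes over 64 s, if anything falls off the work surface, if the arm or the gripper's body presses on something with over 40 N, if the wrist force passes 120 N, or if a joint passes its speed limit or range.

## Working session

There is one attempt and no reset: what is moved stays moved. The work goes in short steps, Python scripts to look and compute and a tool call to move; the robot and the scene stay as the last step left them, time stands still between calls to the robot, and variables do not carry over. Pictures are saved under pics/ and viewed, at most 11 in all, crops included, and the job is handed in when it is done.

Besides the shell and the picture viewer there is one more tool, called after "Emit:" as name(argument=value, ...), one argument or row to a line, values as JSON. step_arm: Moves the arm, as the interface text tells. Its arguments: {"type":"object","properties":{"moves":{"type":"array"},"grip_force":{"type":"number"}},"required":["moves"]}

```bash
mkdir -p pics
cat > h.py <<'E'
import numpy as np, cv2
from workcell import telemetry, imaging, env
from scipy.spatial.transform import Rotation as R
def cam(n):
    p=imaging.camera_params(n); return np.array(p["camera_matrix"],float),np.array(p["D"],float),np.array(p["pose"],float)
def ray(n,uv,P=None):
    K,D,T=P or cam(n)
    u=cv2.undistortPoints(np.array(uv,float).reshape(-1,1,2),K,D).reshape(-1,2)
    d=np.c_[u[:,0],-u[:,1],-np.ones(len(u))]@T[:3,:3].T
    return T[:3,3],d
def onz(n,uv,z,P=None):
    o,d=ray(n,uv,P); z=np.broadcast_to(z,(len(d),)); s=(z-o[2])/d[:,2]; return o+d*s[:,None]
def proj(n,X,P=None):
    K,D,T=P or cam(n); X=np.array(X,float).reshape(-1,3)
    c=(X-T[:3,3])@T[:3,:3]; c=c*[1,-1,-1]
    return cv2.projectPoints(c,np.zeros(3),np.zeros(3),K,D)[0].reshape(-1,2)
def snap(n,f,crop=None,k=1):
    im=imaging.read_camera(n)[:,:,::-1]
    if crop: x0,y0,x1,y1=crop; im=im[y0:y1,x0:x1]
    if k!=1: im=cv2.resize(im,None,fx=k,fy=k,interpolation=cv2.INTER_CUBIC)
    cv2.imwrite("pics/"+f,im)
E
python3 - <<'E'
from h import *
snap("scene","s0.png",k=1.4); snap("side","d0.png",k=1.4)
for n in("scene","side","wrist"):
    K,D,T=cam(n); print(n,K.round(1).tolist(),D,T.round(3).tolist())
print(telemetry.get_state())
E
```

```text
scene [[507.1, 0.0, 287.4], [0.0, 507.1, 211.7], [0.0, 0.0, 1.0]] [-0.06520158  0.          0.          0.          0.        ] [[-0.666, -0.417, 0.618, 1.326], [0.746, -0.386, 0.544, 0.6], [0.012, 0.823, 0.568, 0.785], [0.0, 0.0, 0.0, 1.0]]
side [[399.0, 0.0, 277.2], [0.0, 399.0, 209.1], [0.0, 0.0, 1.0]] [-0.05608595  0.          0.          0.          0.        ] [[1.0, -0.004, -0.015, 0.552], [-0.006, 0.774, -0.633, -0.611], [0.014, 0.633, 0.774, 0.779], [0.0, 0.0, 0.0, 1.0]]
wrist [[357.4, 0.0, 275.6], [0.0, 357.4, 207.3], [0.0, 0.0, 1.0]] [-0.05627091  0.          0.          0.          0.        ] [[0.358, -0.902, -0.243, 0.144], [0.934, 0.345, 0.095, 0.558], [-0.002, -0.261, 0.965, 0.372], [0.0, 0.0, 0.0, 1.0]]
{'clock': 0.1, 'joint_pos': array([ 1.06438188e+00,  3.13949533e-01,  4.50993898e-02,  1.30359478e+00,
       -8.40919035e-06,  1.43119685e+00]), 'qvel': array([ 0.0003764 , -0.00115585,  0.00342819, -0.00041812,  0.00137249,
       -0.00016667]), 'tau': array([ 2.43884286e-03, -4.81721556e+01,  2.99245977e+01,  1.26329967e-02,
       -2.42738006e-04, -6.00032408e-06]), 'tcp_pos': array([0.20598639, 0.53630114, 0.19928707]), 'orientation': array([-2.57660781e-04,  1.82380893e-01,  9.83227609e-01, -7.83003404e-04]), 'wrist_force': array([-0.48201924,  0.41772373, -1.2504108 ]), 'ft_torque': array([-0.0068564 , -0.06863585,  0.03250075]), 'grip_force': 0.0, 'finger_gap': 0.08517913394801493}
```

View pics/s0.png

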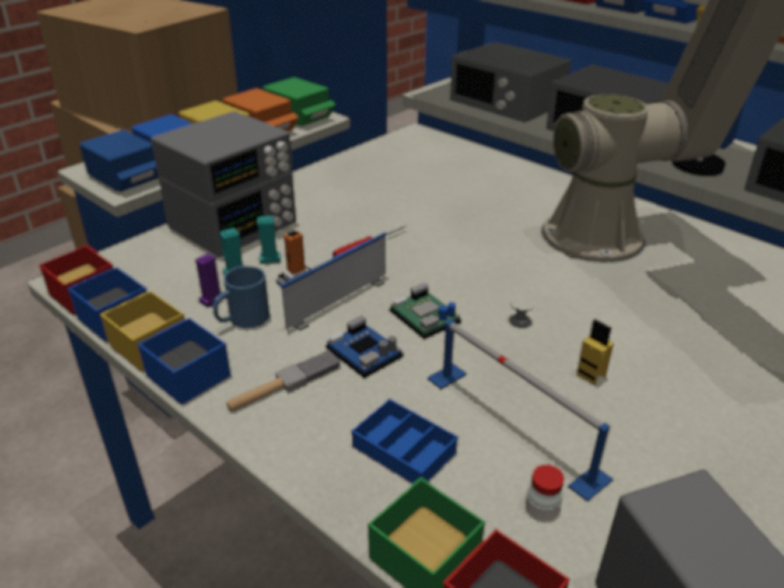

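View pics/d0.png

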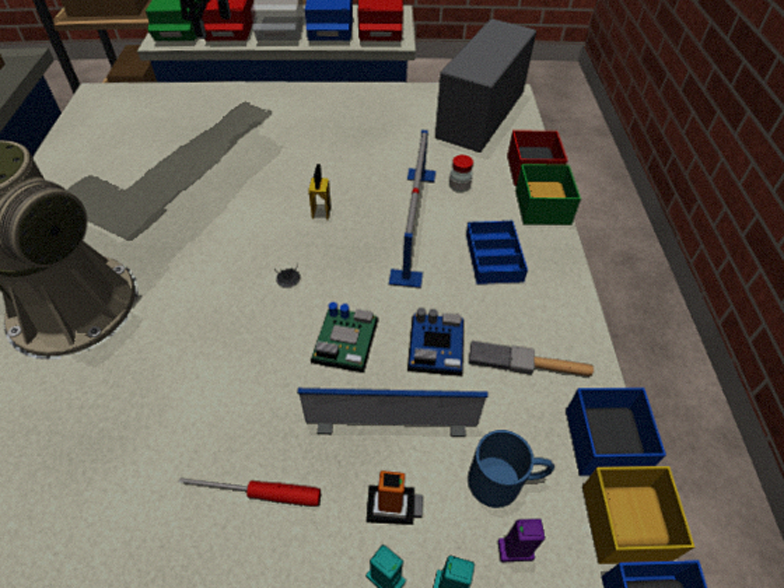

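The side view shows the tag at about (318,190), the rail from (408,240) to (424,133) with the band at (416,190), the green board's chip at (345,334), the blue board at (437,340), the screen's top edge from (299,391) to (487,393), and the orange probe at (392,478). The scene view agrees with this.

Run:
```python
from h import *
g=lambda n,l:[print(n,k,(onz(n,[np.array(uv)/1.4],z)[0]).round(3)) for k,uv,z in l]
g("side",[("tabtop",(318,167),.111),("railN",(408,240),.110),("railF",(424,134),.11),("band",(416,190),.114),("chip",(345,334),.022),
("b1",(325,303),.017),("b2",(378,312),.017),("b3",(366,370),.017),("b4",(312,362),.017),("scrL",(299,391),.102),("scrR",(487,393),.102),
("probe_top",(392,474),.103),("footL",(372,515),.0),("footR",(413,518),.0)])
g("scene",[("tabtop",(601,325),.111),("railN",(449,325),.110),("railF",(604,424),.11),("band",(503,359),.114),("probe_top",(294,235),.103),("chip",(427,311),.022)])
```

```text
side tabtop [0.433 0.242 0.111]
side railN [0.599 0.05  0.11 ]
side railF [0.64  0.352 0.11 ]
side band [0.617 0.173 0.114]
side chip [ 0.494 -0.081  0.022]
side b1 [ 0.457 -0.012  0.017]
side b2 [ 0.549 -0.031  0.017]
side b3 [ 0.53  -0.146  0.017]
side b4 [ 0.444 -0.132  0.017]
side scrL [ 0.442 -0.232  0.102]
side scrR [ 0.699 -0.235  0.102]
side probe_top [ 0.568 -0.349  0.103]
side footL [ 0.542 -0.367  0.   ]
side footR [ 0.598 -0.371  0.   ]
scene tabtop [0.437 0.241 0.111]
scene railN [0.6   0.061 0.11 ]
scene railF [0.632 0.354 0.11 ]
scene band [0.616 0.176 0.114]
scene probe_top [ 0.57  -0.346  0.103]
scene chip [ 0.5   -0.065  0.022]
```

```bash
cat >> h.py <<'E'
def goal(pos,yaw):
    "tool-frame shift (mm) and turn to bring TCP to pos, pointing down, tool y at world angle yaw"
    s=telemetry.get_state(); q=s["orientation"]; A=R.from_quat(np.r_[q[1:],q[0]])
    c,n=np.cos(yaw),np.sin(yaw)
    B=R.from_matrix(np.array([[-n,c,0],[c,n,0],[0,0,-1]]).T)
    B=R.from_matrix(np.c_[[-n,c,0],[c,n,0],[0,0,-1]])
    print("from",s["tcp_pos"].round(4),"yaw",np.arctan2(*A.as_matrix()[[1,0],1]).round(4),"t",round(s["clock"],2))
    print("shift",(A.inv().apply(np.array(pos)-s["tcp_pos"])*1000).round(1).tolist(),"turn",(A.inv()*B).as_rotvec().round(4).tolist())
E
python3 -c "
from h import *
goal([.48,.2,.28],0)"
```

```text
from [0.206  0.5363 0.1993] yaw 1.204 t 0.1
shift [-376.4, -215.8, -80.4] turn [-0.0016, 0.0008, 1.204]
```

Emit:
step_arm(
  moves=[
    [[-376,-216,-80],[0,0,1.2],85],
    [[-376,-216,-80],[0,0,1.2],85],
    [[-376,-216,-80],[0,0,1.2],85],
    [[-376,-216,-80],[0,0,1.2],85],
    [[-376,-216,-80],[0,0,1.2],85],
    [[-376,-216,-80],[0,0,1.2],85],
    [[-376,-216,-80],[0,0,1.2],85],
    [[-376,-216,-80],[0,0,1.2],85],
  ],
)

```text
clock: 0.77
tcp_pos: [0.4136, 0.2806, 0.2607]
orientation: [-0.0, 0.634, 0.774, -0.0]
wrist_force: [1.1, 0.5, 0.0]
finger_gap: 0.0852
grip_force: 0.0
```

```bash
python3 -c "
from h import *
goal([.48,.2,.28],0)"
```

```text
from [0.4136 0.2806 0.2607] yaw 0.1981 t 0.77
shift [-92.1, 49.3, -19.3] turn [-0.0004, 0.0, 0.1981]
```

Emit:
step_arm(
  moves=[
    [[-92,49,-19],[0,0,0.2],85],
    [[-92,49,-19],[0,0,0.2],85],
    [[-92,49,-19],[0,0,0.2],85],
    [[-92,49,-19],[0,0,0.2],85],
    [[-92,49,-19],[0,0,0.2],85],
    [[-92,49,-19],[0,0,0.2],85],
  ],
)

```text
clock: 1.27
tcp_pos: [0.479, 0.2024, 0.279]
orientation: [-0.001, 0.706, 0.708, -0.0]
wrist_force: [-0.0, -0.3, -0.1]
finger_gap: 0.085
grip_force: 0.0
```

```bash
python3 -c "
from h import *
goal([.48,.2,.28],0)
P=cam('wrist'); np.savez('w1.npz',K=P[0],D=P[1],T=P[2]); snap('wrist','w1.png',k=1.42)"
```

```text
from [0.479  0.2024 0.279 ] yaw 0.0039 t 1.27
shift [-2.4, 1.0, -1.0] turn [-0.0014, -0.0001, 0.0039]
```

View pics/w1.png

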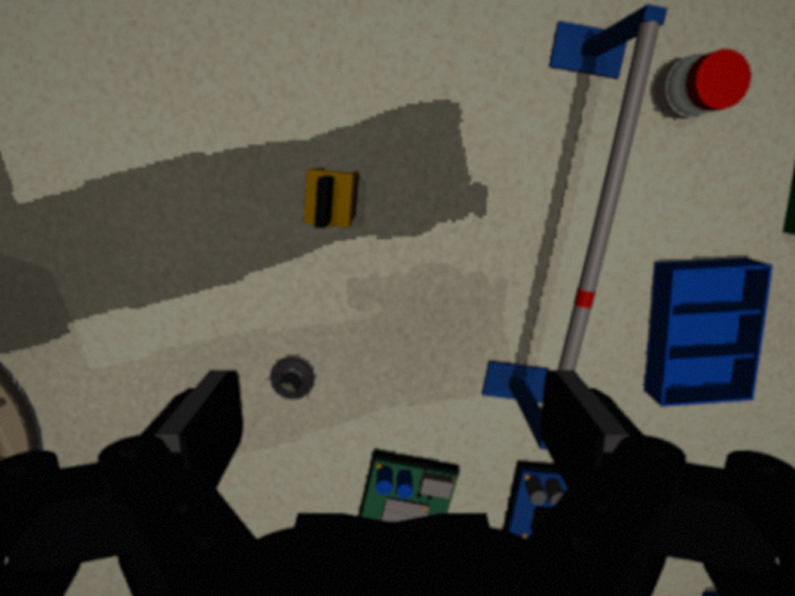

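Run:
```python
from h import *
a=np.load('w1.npz'); P=(a['K'],a['D'],a['T'])
f=lambda k,uv,z:print(k,(onz("wrist",np.array(uv)/1.42,z,P)).round(4).tolist())
f("tab top corners",[(320,176),(335,177),(330,227),(316,226)],.111)
f("roof",[(308,169),(351,170),(348,226),(305,225)],.075)
f("rail",[(648,22),(568,370)],.11); f("band",[(585,299)],.11)
f("post",[(650,13)],.116)
f("board far corners",[(376,450),(458,465)],.017)
f("chip edge",[(386,500),(428,507)],.022)
```

```text
tab top corners [[0.4313, 0.2544, 0.111], [0.4411, 0.2538, 0.111], [0.437, 0.2208, 0.111], [0.4276, 0.2215, 0.111]]
roof [[0.4177, 0.2582, 0.075], [0.4489, 0.2575, 0.075], [0.4461, 0.2168, 0.075], [0.414, 0.2175, 0.075]]
rail [[0.6388, 0.3516, 0.11], [0.6085, 0.1169, 0.11]]
band [[0.6153, 0.171, 0.11]]
post [[0.6368, 0.3553, 0.116]]
board far corners [[0.4643, -0.0086, 0.017], [0.545, -0.0252, 0.017]]
chip edge [[0.4742, -0.0624, 0.022], [0.5163, -0.0706, 0.022]]
```

The wrist view shows the tab's top at about (325,201), yawed -0.1 rad. The rail runs from (648,22) to (568,370) with the band at (585,299). The measured tab size, 33 x 10 mm, matches the one given, and all three cameras agree on the rail.

```bash
python3 -c "
from h import *
goal([.434,.2375,.15],-.1)"
```

```text
from [0.4787 0.2028 0.2791] yaw 0.005 t 1.32
shift [34.9, -44.3, 129.2] turn [-0.0013, -0.0, 0.105]
```

Emit:
step_arm(
  moves=[
    [[35,-45,20],[0,0,0.105],85],
    [[35,-45,60],[0,0,0.105],85],
    [[35,-45,100],[0,0,0.105],85],
    [[35,-45,130],[0,0,0.105],85],
    [[35,-45,130],[0,0,0.105],85],
    [[35,-45,130],[0,0,0.105],85],
    [[35,-45,130],[0,0,0.105],85],
  ],
)

```text
clock: 1.9
tcp_pos: [0.4352, 0.2381, 0.1516]
orientation: [0.0, 0.741, 0.671, 0.001]
wrist_force: [-0.5, 0.1, 0.3]
finger_gap: 0.0853
grip_force: 0.0
```

```bash
python3 -c "
from h import *
goal([.434,.2375,.081],-.1)"
```

```text
from [0.4352 0.2381 0.1516] yaw -0.0996 t 1.9
shift [-0.8, -1.3, 70.6] turn [0.002, -0.001, 0.0004]
```

Emit:
step_arm(
  moves=[
    [[-0.5,-1,30],[0,0,0],85],
    [[-0.5,-1,60],[0,0,0],85],
    [[-0.5,-1,70],[0,0,0],85],
    [[-0.5,-1,70],[0,0,0],85],
    [[-0.5,-1,70],[0,0,0],40],
    [[-0.5,-1,70],[0,0,0],20],
    [[-0.5,-1,70],[0,0,0],5],
    [[-0.5,-1,70],[0,0,0],0],
  ],
  grip_force=30,
)

```text
clock: 2.57
tcp_pos: [0.4347, 0.2371, 0.0812]
orientation: [0.001, 0.742, 0.67, 0.001]
wrist_force: [-0.2, 0.8, 0.3]
finger_gap: 0.0383
grip_force: 0.0
```

Emit:
step_arm(
  moves=[
    [[0,0,0],[0,0,0],0],
    [[0,0,0],[0,0,0],0],
    [[0,0,0],[0,0,0],0],
    [[0,0,0],[0,0,0],0],
    [[0,0,0],[0,0,0],0],
    [[0,0,0],[0,0,0],0],
  ],
)

```text
clock: 3.07
tcp_pos: [0.434, 0.2369, 0.0804]
orientation: [0.0, 0.742, 0.671, 0.001]
wrist_force: [-1.2, 0.2, 6.2]
finger_gap: 0.0
grip_force: 2.8
```

```bash
python3 -c "
from h import *
snap('side','d1.png',(180,80,320,180),5)
print(telemetry.get_state()['finger_gap'])"
```

```text
-0.0004373944161591957
```

View pics/d1.png

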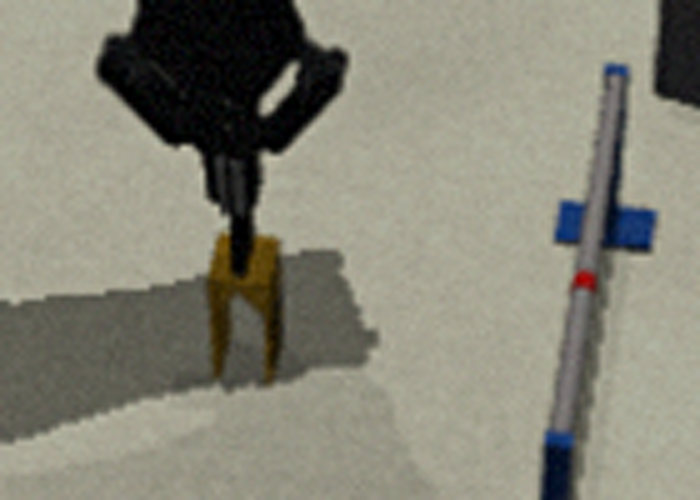

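The crop shows the tag upright at (243,300), with the tab running from about (240,275) up to the fingers at (235,205). The fingers may have shut above or beside the tab, so I'll check by projection.

Run:
```python
from h import *
s=telemetry.get_state(); print(s["tcp_pos"],s["wrist_force"],s["grip_force"],s["finger_gap"],s["joint_pos"].round(3))
f=lambda k,X:print(k,((proj("side",X)-[180,80])*5).round(0).tolist())
f("tcp",[s["tcp_pos"]])
f("tab near bottom/top, far top",[(.4325,.221,.075),(.4325,.221,.111),(.436,.254,.111)])
f("roof corners",[(.4177,.2582,.075),(.4489,.2575,.075),(.4461,.2168,.075),(.414,.2175,.075)])
f("feet",[(.416,.219,0),(.450,.216,0)])
```

```text
[0.43397792 0.23691889 0.08042824] [-1.17079656  0.65733026  5.94754233] 2.809079701000883 -0.0004373944161591957 [ 0.337  0.23  -0.371  0.968  0.     2.009]
tcp [[240.0, 248.0]]
tab near bottom/top, far top [[236.0, 275.0], [231.0, 222.0], [242.0, 182.0]]
roof corners [[215.0, 230.0], [271.0, 231.0], [261.0, 280.0], [201.0, 279.0]]
feet [[218.0, 380.0], [278.0, 383.0]]
```

Run:
```python
from h import *
w=imaging.read_camera("wrist")[:,:,::-1]; d=imaging.read_camera("side")[:,:,::-1]
g=lambda im:np.clip(255*(im/255.)**.5,0,255).astype(np.uint8)
a=cv2.resize(g(w[150:400,110:430]),(480,375)); b=cv2.resize(g(d[85:160,200:260]),(320,400),interpolation=cv2.INTER_CUBIC)
o=np.zeros((400,800,3),np.uint8); o[:375,:480]=a; o[:,480:]=b
cv2.imwrite("pics/c2.png",o)
```

```text
(no output)
```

View pics/c2.png

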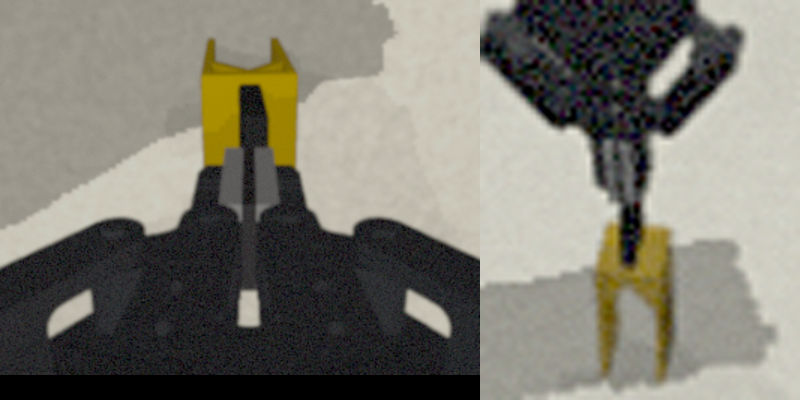

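The wrist crop shows the tab held between the grey pads at (232,175) and (265,175), with the tag upright and square. So the grasp is good and the gap reading simply runs low. I'll lift with a firmer grip.

Emit:
step_arm(
  moves=[
    [[0,0,0],[0,0,0],0],
    [[0,0,0],[0,0,0],0],
    [[0,0,-10],[0,0,0],0],
    [[0,0,-30],[0,0,0],0],
    [[0,0,-60],[0,0,0],0],
    [[0,0,-95],[0,0,0],0],
    [[0,0,-130],[0,0,0],0],
    [[0,0,-140],[0,0,0],0],
  ],
  grip_force=50,
)

```text
clock: 3.88
tcp_pos: [0.4355, 0.2374, 0.2255]
orientation: [0.001, 0.742, 0.671, 0.004]
wrist_force: [0.1, 1.0, 1.2]
finger_gap: 0.0002
grip_force: 0.0
```

```bash
python3 -c "
from h import *
print(telemetry.get_state()['grip_force'])
goal([.6275,.2652,.22],-.128)
P=cam('wrist'); np.savez('w2.npz',K=P[0],D=P[1],T=P[2]); snap('wrist','w2.png',k=1.42)"
```

```text
0.0
from [0.4355 0.2374 0.2255] yaw -0.1009 t 3.88
shift [46.9, 188.2, 6.9] turn [0.0069, -0.0034, 0.0271]
```

View pics/w2.png

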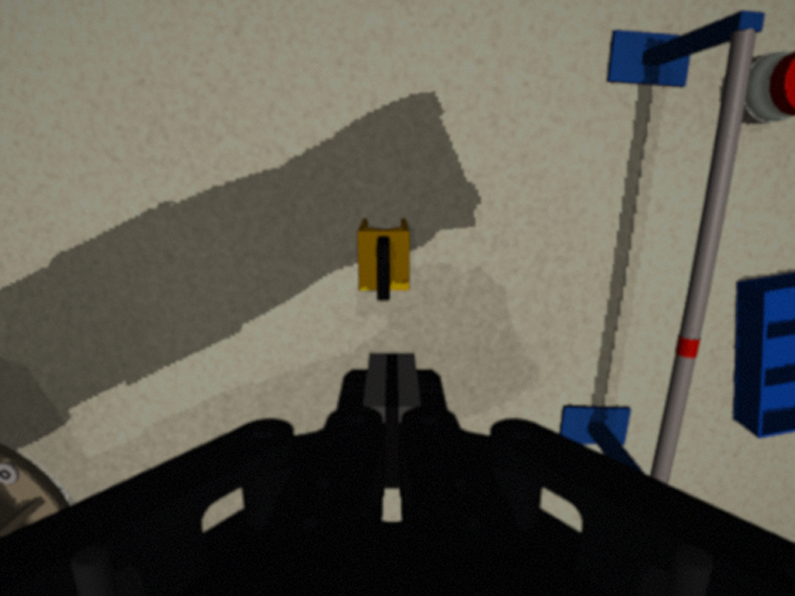

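The tag was left standing, with its tab top at (383,237-298), and the shut fingertips are at (392,355). So the fingers closed off the tab. I'll check the camera/TCP geometry.

Run:
```python
from h import *
a=np.load('w2.npz'); P=(a['K'],a['D'],a['T'])
f=lambda k,uv,z:print(k,(onz("wrist",np.array(uv)/1.42,z,P)).round(4).tolist())
t=np.array([.4355,.2374,.2255])
print("tcp px",(proj("wrist",[t,t+[0,0,.019]],P)*1.42).round(0).tolist(), P[2].round(3).tolist())
f("tab top corners",[(378,237),(390,237),(390,299),(377,299)],.111)
f("roof",[(358,229),(411,229),(409,291),(358,291)],.075)
f("rail",[(741,35),(660,480)],.11); f("band",[(687,348)],.11)
f("fingertip y-centre if z=.2255",[(392,355)],.2255)
```

```text
tcp px [[392.0, 340.0], [392.0, 360.0]] [[0.995, 0.099, 0.019, 0.44], [-0.1, 0.961, 0.257, 0.301], [0.007, -0.258, 0.966, 0.399], [0.0, 0.0, 0.0, 1.0]]
tab top corners [[0.4307, 0.2583, 0.111], [0.4375, 0.2576, 0.111], [0.4338, 0.2211, 0.111], [0.4262, 0.2219, 0.111]]
roof [[0.4173, 0.2595, 0.075], [0.451, 0.256, 0.075], [0.446, 0.2154, 0.075], [0.4125, 0.2188, 0.075]]
rail [[0.6381, 0.3491, 0.11], [0.602, 0.0762, 0.11]]
band [[0.6144, 0.1704, 0.11]]
fingertip y-centre if z=.2255 [[0.435, 0.2315, 0.2255]]
```

Run:
```python
from h import *
im=imaging.read_camera("side").max(2); t=telemetry.get_state()["tcp_pos"]
p=proj("side",[t+[0,0,h] for h in(0,.019,.03,.05)]); print(p.round(1).tolist())
x,y=p[0].astype(int)
for r in range(y-35,y+8): print(r,' '.join('%3d'%v for v in im[r,x-14:x+15]))
print("col0",x-14)
```

```text
[[224.0, 83.7], [223.3, 76.9], [222.9, 72.8], [222.2, 65.2]]
48  21  10  10  11   2  16   1  16   1  12   4   7   7   9   8  20  10  10  29  38  37  18   9   5  15   0  14   0   0
49  16   0   7  15  13   5   0   5  12   3  11   3  11   5  17   0  12   1  37  28  22  15  12  12  16   3   8   9   0
50  20   7   5   2   0   6   9   0   8  11   8   8  12  14  14  16   8   7  12  13  11  14   6  10  10   1   2   2   7
51   8  13  16  11   8   4   0  17  16   9   4  12   0  11   7   9  13   9  10  13   4  10  15  13   2   0  14   7  20
52  12  14   8  12  10  12  11   4   6   8  11   7   7   4  14   0  19  16  12  11   8   3  16   6   0  18  15  21  29
53   6   8   3   4   1   5  19   8   9  11   8  16   8   3  15   7   7  14   8  18  12  15   1  18  10   3  13  37  30
54   9   9  15   0   1  15   0  20   0  14  19   0  21  15   5  11   9   5   6   9   8   8   6   2  20  12  35  32  34
55  12   1   5  14  17   5   7  19  13  16   7   6   8   8   9  14  13   2   9   5  13   4  11  13   3  30  31  36  29
56   4  15   4  10   0   4   9   5   4   2  15   9  13  19  15   9   6  10   7   6   5 
[... 3386 characters left out ...]
 162 160 165 164 168 162 167 165 160 159 154 158 161 164 153 159 162 160 157 164 155 162 160 158
86 160 164 162 161 163 162 161 162 166 163 168 165 161 161 156 156 161 158 155 163 165 160 163 162 155 159 163 157 160
87 164 164 164 161 159 159 164 163 158 162 166 160 158 165 167 165 161 162 167 167 165 164 159 162 160 161 157 163 157
88 162 159 165 161 161 166 162 164 161 162 162 160 160 156 166 166 162 163 166 159 160 161 161 162 159 163 164 160 163
89 166 162 163 162 164 161 162 163 164 162 161 159 161 163 158 160 164 158 160 160 159 157 155 154 162 167 163 162 161
90 157 162 160 165 162 163 159 165 161 161 158 160 152 162 161 161 157 159 164 154 155 155 158 156 152 163 161 160 163
col0 210
```

The fingertips are really about 29 mm behind the reported TCP. The side view's tip row, the wrist view and the contact with the tab top at reported z = 0.080 all agree. I'll allow for that and regrasp about 29 mm lower.

```bash
python3 -c "
from h import *
goal([.433,.238,.052],-.11)"
```

```text
from [0.4352 0.2373 0.2226] yaw -0.101 t 3.98
shift [0.1, -3.1, 170.6] turn [0.0052, -0.0025, 0.009]
```

Emit:
step_arm(
  moves=[
    [[0,-2,0],[0,0,0.01],85],
    [[0,-2,0],[0,0,0.01],85],
    [[0,-2,0],[0,0,0.01],85],
    [[0,-2,0],[0,0,0.01],85],
    [[0,-2,20],[0,0,0.01],85],
    [[0,-2,50],[0,0,0.01],85],
    [[0,-2,80],[0,0,0.01],85],
    [[0,-2,100],[0,0,0.01],85],
  ],
  grip_force=30,
)

```text
clock: 4.65
tcp_pos: [0.4297, 0.2363, 0.1163]
orientation: [-0.001, 0.745, 0.667, -0.002]
wrist_force: [1.0, 0.2, -0.4]
finger_gap: 0.0851
grip_force: 0.0
```

```bash
python3 -c "
from h import *
goal([.433,.238,.052],-.11); print(telemetry.get_state()['finger_gap'])"
```

```text
from [0.4297 0.2363 0.1163] yaw -0.111 t 4.65
shift [2.2, 3.3, 64.3] turn [-0.0034, 0.0015, -0.001]
0.0850605246843025
```

Emit:
step_arm(
  moves=[
    [[1,2,20],[0,0,0],85],
    [[1,2,45],[0,0,0],85],
    [[1,2,66],[0,0,0],85],
    [[1,2,66],[0,0,0],85],
    [[1,2,66],[0,0,0],85],
  ],
)

```text
clock: 5.07
tcp_pos: [0.4319, 0.2371, 0.0523]
orientation: [-0.001, 0.745, 0.667, -0.002]
wrist_force: [0.6, 0.5, 0.7]
finger_gap: 0.0852
grip_force: 0.0
```

```bash
python3 -c "
from h import *
goal([.433,.238,.052],-.11)"
```

```text
from [0.4319 0.2371 0.0523] yaw -0.111 t 5.07
shift [1.1, 1.0, 0.3] turn [-0.0038, 0.0017, -0.001]
```

Good. Now I'll close.

Emit:
step_arm(
  moves=[
    [[1,0,0],[0,0,0],40],
    [[1,0,0],[0,0,0],20],
    [[1,0,0],[0,0,0],5],
    [[1,0,0],[0,0,0],0],
    [[1,0,0],[0,0,0],0],
    [[1,0,0],[0,0,0],0],
    [[1,0,0],[0,0,0],0],
    [[1,0,0],[0,0,0],0],
  ],
  grip_force=30,
)

```text
clock: 5.73
tcp_pos: [0.4338, 0.2387, 0.0538]
orientation: [0.0, 0.745, 0.667, 0.0]
wrist_force: [0.0, -0.1, 1.7]
finger_gap: 0.0073
grip_force: 35.6
```

Emit:
step_arm(
  moves=[
    [[0,0,0],[0,0,0],0],
    [[0,0,0],[0,0,0],0],
    [[0,0,0],[0,0,0],0],
  ],
)

```text
clock: 5.98
tcp_pos: [0.4338, 0.2387, 0.0538]
orientation: [0.0, 0.745, 0.667, 0.0]
wrist_force: [-0.1, -0.5, 3.2]
finger_gap: 0.0073
grip_force: 35.8
```

The tab is held: gap 7.3 mm, 36 N. I'll lift it and move above the rail.

Emit:
step_arm(
  moves=[
    [[0,0,-15],[0,0,0],0],
    [[0,0,-40],[0,0,0],0],
    [[0,0,-75],[0,0,0],0],
    [[0,0,-110],[0,0,0],0],
    [[0,0,-140],[0,0,0],0],
    [[0,0,-158],[0,0,0],0],
    [[0,0,-158],[0,0,0],0],
    [[0,0,-158],[0,0,0],0],
  ],
)

```text
clock: 6.65
tcp_pos: [0.4343, 0.2389, 0.2121]
orientation: [0.0, 0.745, 0.667, 0.001]
wrist_force: [0.0, -0.3, -0.9]
finger_gap: 0.0075
grip_force: 35.3
```

```bash
python3 -c "
from h import *
goal([.6273,.2652,.212],-.13);s=telemetry.get_state();print(s['finger_gap'],s['grip_force'])"
```

```text
from [0.4343 0.2389 0.2121] yaw -0.111 t 6.65
shift [47.6, 188.9, 0.5] turn [0.0018, -0.0009, 0.019]
0.0075392142137682685 35.26636362075806
```

Emit:
step_arm(
  moves=[
    [[6,25,0],[0,0,0.01],0],
    [[14,55,0],[0,0,0.02],0],
    [[23,90,0],[0,0,0.02],0],
    [[32,125,0],[0,0,0.02],0],
    [[40,160,0],[0,0,0.02],0],
    [[46,182,0],[0,0,0.02],0],
    [[47.5,189,0],[0,0,0.02],0],
    [[47.5,189,0],[0,0,0.02],0],
  ],
)

```text
clock: 7.32
tcp_pos: [0.6271, 0.2644, 0.2077]
orientation: [-0.001, 0.752, 0.659, -0.002]
wrist_force: [-0.8, -0.5, -1.2]
finger_gap: 0.0071
grip_force: 35.3
```

```bash
python3 -c "
from h import *
goal([.6273,.2652,.105],-.13)
P=cam('wrist'); np.savez('w3.npz',K=P[0],D=P[1],T=P[2]); w=imaging.read_camera('wrist')[:,:,::-1];d=imaging.read_camera('side')[:,:,::-1]
g=lambda im:np.clip(255*(im/255.)**.6,0,255).astype(np.uint8)
o=np.zeros((420,800,3),np.uint8); o[:,:500]=cv2.resize(g(w[40:320,110:443]),(500,420)); o[:,500:]=cv2.resize(g(d[60:200,245:345]),(300,420),interpolation=cv2.INTER_CUBIC)
cv2.imwrite('pics/c3.png',o)"
```

```text
from [0.6271 0.2644 0.2077] yaw -0.1319 t 7.32
shift [1.0, 0.5, 102.7] turn [-0.0045, 0.0019, -0.0019]
```

View pics/c3.png

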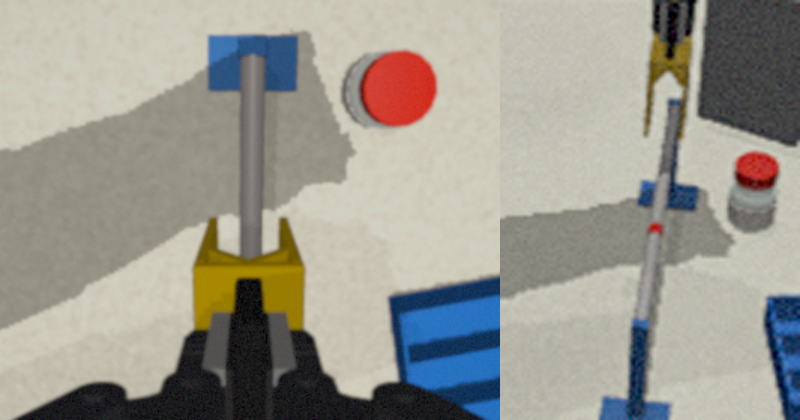

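The view shows the held tag's legs at (210-287, 240), straddling the rail at x≈252 and centred to about 1 mm. I'll lower it.

Emit:
step_arm(
  moves=[
    [[0.5,1,20],[0,0,0],0],
    [[0.5,1,45],[0,0,0],0],
    [[0.5,1,65],[0,0,0],0],
    [[0.5,1,80],[0,0,0],0],
    [[0.5,1,92],[0,0,0],0],
    [[0.5,1,98],[0,0,0],0],
    [[0.5,1,102],[0,0,0],0],
    [[0.5,1,103],[0,0,0],0],
  ],
)

```text
clock: 8.08
tcp_pos: [0.6269, 0.2654, 0.1088]
orientation: [-0.0, 0.752, 0.659, -0.0]
wrist_force: [-0.5, 1.0, -0.3]
finger_gap: 0.0075
grip_force: 35.2
```

```bash
python3 -c "
from h import *
goal([.615,.171,.106],-.13);s=telemetry.get_state();print(s['wrist_force'],s['finger_gap'],s['grip_force'])"
```

```text
from [0.6269 0.2654 0.1088] yaw -0.1305 t 8.08
shift [-95.1, 0.5, 2.8] turn [-0.0002, 0.0, -0.0005]
[-0.47428758  1.00965542 -0.29663468] 0.0075297924069066225 35.233513712882996
```

Emit:
step_arm(
  moves=[
    [[0,0,1],[0,0,0],0],
    [[0,0,1],[0,0,0],0],
    [[-8,0,1],[0,0,0],0],
    [[-20,0,1],[0,0,0],0],
    [[-34,0,1],[0,0,0],0],
    [[-48,0,1],[0,0,0],0],
    [[-60,0,1],[0,0,0],0],
    [[-70,0,1],[0,0,0],0],
  ],
)

```text
clock: 8.75
tcp_pos: [0.6185, 0.1936, 0.1078]
orientation: [0.0, 0.752, 0.659, -0.0]
wrist_force: [-0.0, -0.5, -0.3]
finger_gap: 0.0075
grip_force: 35.2
```

Run:
```python
from h import *
goal([.615,.171,.106],-.13);s=telemetry.get_state();print(s['wrist_force'])
im=imaging.read_camera("scene").astype(int)
m=(im[...,0]>110)&(im[...,1]<70)&(im[...,2]<70); m[:230]=0;m[290:]=0;m[:,:330]=0;m[:,385:]=0
v,u=np.nonzero(m); print(len(u),u.mean() if len(u) else 0,v.mean() if len(v) else 0); print(onz("scene",[(u.mean(),v.mean())],.114) if len(u) else '')
```

```text
from [0.6185 0.1936 0.1078] yaw -0.1326 t 8.75
shift [-22.9, -0.4, 1.8] turn [0.0, 0.0001, -0.0026]
[-0.04211003 -0.45678759 -0.25252093]
0 0 0
```

Emit:
step_arm(
  moves=[
    [[-10,0,1],[0,0,0],0],
    [[-18,0,1],[0,0,0],0],
    [[-22,0,1],[0,0,0],0],
    [[-22,0,1],[0,0,0],0],
    [[-22,0,1],[0,0,0],0],
    [[-22,0,1],[0,0,0],12],
    [[-22,0,1],[0,0,0],22],
    [[-22,0,1],[0,0,0],40],
  ],
)

```text
clock: 9.47
tcp_pos: [0.6166, 0.1746, 0.1067]
orientation: [0.0, 0.752, 0.66, 0.001]
wrist_force: [0.5, 0.5, 0.1]
finger_gap: 0.0329
grip_force: 0.0
```

Emit:
step_arm(
  moves=[
    [[0,0,0],[0,0,0],60],
    [[0,0,0],[0,0,0],60],
    [[0,0,0],[0,0,0],60],
    [[0,0,0],[0,0,0],60],
    [[0,0,-20],[0,0,0],60],
    [[0,0,-50],[0,0,0],60],
    [[0,0,-85],[0,0,0],60],
    [[0,0,-120],[0,0,0],60],
  ],
)

```text
clock: 10.13
tcp_pos: [0.6151, 0.174, 0.2273]
orientation: [-0.0, 0.752, 0.659, -0.001]
wrist_force: [1.0, -0.2, 0.5]
finger_gap: 0.0599
grip_force: 0.0
```

Run:
```python
from h import *
goal([.568,-.30,.26],0)
P=cam('wrist'); np.savez('w4.npz',K=P[0],D=P[1],T=P[2]); w=imaging.read_camera('wrist')[:,:,::-1]; cv2.imwrite('pics/w4raw.png',w)
d=imaging.read_camera('side')[:,:,::-1]
g=lambda im:np.clip(255*(im/255.)**.6,0,255).astype(np.uint8)
o=np.zeros((420,800,3),np.uint8); o[:,:500]=cv2.resize(g(w[40:320,110:443]),(500,420)); o[:,500:]=cv2.resize(g(d[60:200,245:345]),(300,420),interpolation=cv2.INTER_CUBIC)
cv2.imwrite('pics/c4.png',o)
```

```text
from [0.6151 0.174  0.2273] yaw -0.131 t 10.13
shift [-476.1, 15.1, -32.5] turn [-0.0015, 0.0003, -0.131]
```

View pics/c4.png

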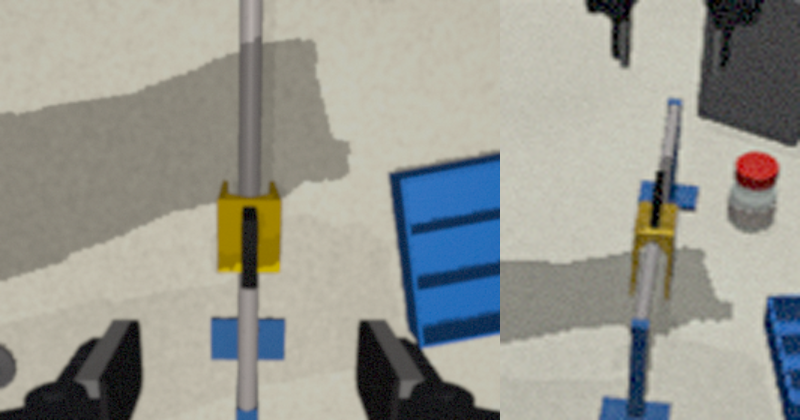

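The tag hangs upright on the rail with its roof at (218-280, 196-271), covering the red band. I'll check its centre against the band.

Run:
```python
from h import *
a=np.load('w4.npz'); P=(a['K'],a['D'],a['T'])
f=lambda k,uv,z:print(k,(onz("wrist",np.array(uv)/1.5015+[110,40],z,P)).round(4).tolist())
f("roof",[(218,197),(280,196),(279,271),(220,272)],.128); f("tab top",[(249,208),(250,288)],.164)
goal([.568,-.30,.26],0); print(telemetry.get_state()['joint_pos'].round(2))
```

```text
roof [[0.6018, 0.1948, 0.128], [0.6334, 0.1912, 0.128], [0.6283, 0.1513, 0.128], [0.5971, 0.1548, 0.128]]
tab top [[0.6177, 0.1937, 0.164], [0.6133, 0.1562, 0.164]]
from [0.6189 0.1746 0.2338] yaw -0.131 t 10.23
shift [-477.1, 11.8, -27.7] turn [0.0112, -0.0025, -0.131]
[0.15 0.44 0.31 1.43 0.   1.85]
```

The tag's centre is about 3 mm from the band, which is inside the 8 mm limit. Next is the probe.

```bash
python3 -c "
from h import *
goal([.568,-.345,.24],0)"
```

```text
from [0.6189 0.1746 0.2338] yaw -0.131 t 10.23
shift [-521.8, 17.4, -7.7] turn [0.0112, -0.0025, -0.131]
```

Emit:
step_arm(
  moves=[
    [[-25,1,-12],[0,0,-0.03],60],
    [[-60,2,-12],[0,0,-0.06],60],
    [[-100,3,-12],[0,0,-0.09],60],
    [[-140,4,-12],[0,0,-0.13],60],
    [[-180,6,-12],[0,0,-0.13],60],
    [[-220,7,-12],[0,0,-0.13],60],
    [[-260,8,-12],[0,0,-0.13],60],
    [[-300,10,-12],[0,0,-0.13],60],
  ],
)

```text
clock: 10.9
tcp_pos: [0.5859, -0.1264, 0.2384]
orientation: [0.0, 0.707, 0.707, 0.0]
wrist_force: [0.6, 0.6, -0.6]
finger_gap: 0.0602
grip_force: 0.0
```

```bash
python3 -c "
from h import *
goal([.568,-.345,.24],0)"
```

```text
from [ 0.5859 -0.1264  0.2384] yaw -0.0008 t 10.9
shift [-218.6, -17.7, -1.6] turn [0.0002, -0.0001, -0.0008]
```

Emit:
step_arm(
  moves=[
    [[-40,-3,0],[0,0,0],60],
    [[-80,-6,0],[0,0,0],60],
    [[-120,-9,0],[0,0,0],60],
    [[-160,-13,0],[0,0,0],60],
    [[-200,-17,0],[0,0,0],60],
    [[-218,-18,0],[0,0,0],60],
    [[-218,-18,0],[0,0,0],60],
    [[-218,-18,0],[0,0,0],60],
  ],
)

```text
clock: 11.57
tcp_pos: [0.5677, -0.3438, 0.2375]
orientation: [-0.001, 0.708, 0.706, 0.0]
wrist_force: [-0.0, 0.5, 0.0]
finger_gap: 0.0602
grip_force: 0.0
```

```bash
python3 -c "
from h import *
goal([.568,-.345,.24],0)
P=cam('wrist'); np.savez('w5.npz',K=P[0],D=P[1],T=P[2]); w=imaging.read_camera('wrist')[:,:,::-1]
g=lambda im:np.clip(255*(im/255.)**.6,0,255).astype(np.uint8)
cv2.imwrite('pics/w5.png',cv2.resize(g(w[60:360,80:480]),(800,600),interpolation=cv2.INTER_CUBIC))"
```

```text
from [ 0.5677 -0.3438  0.2375] yaw -0.0034 t 11.57
shift [-1.2, 0.3, -2.5] turn [-0.0007, -0.0011, -0.0034]
```

View pics/w5.png

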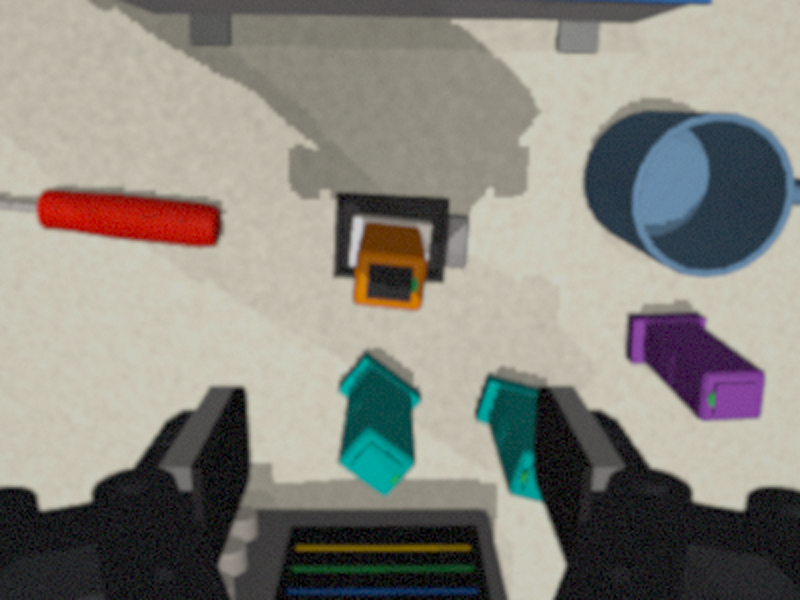

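The probe's top face is at about (358-427, 260-306) in this crop, and its dock is at (335-448, 195-280). The mug, the teal and the purple look-alikes are clear of the finger positions.

Run:
```python
from h import *
a=np.load('w5.npz'); P=(a['K'],a['D'],a['T'])
f=lambda k,uv,z:print(k,(onz("wrist",np.array(uv)/2.+[80,60],z,P)).round(4).tolist())
f("top",[(359,259),(427,263),(421,309),(354,303)],.103)
f("dock",[(337,194),(449,199),(444,280),(335,276)],.012)
f("foot far edge",[(352,216),(433,221)],.019)
f("teal tops",[(376,430),(340,462),(414,460)],.103)
f("mug top rim",[(634,195),(790,195)],.09); f("purple",[(698,378)],.098)
w=a['T']; print("screen top from",)
```

```text
top [[0.5532, -0.3467, 0.103], [0.5831, -0.3486, 0.103], [0.5806, -0.3697, 0.103], [0.5506, -0.3668, 0.103]]
dock [[0.5371, -0.3293, 0.012], [0.5996, -0.3323, 0.012], [0.5976, -0.3789, 0.012], [0.535, -0.3764, 0.012]]
foot far edge [[0.5457, -0.3406, 0.019], [0.5904, -0.3435, 0.019]]
teal tops [[0.5599, -0.429, 0.103], [0.5426, -0.4457, 0.103], [0.5779, -0.4447, 0.103]]
mug top rim [[0.677, -0.3202, 0.09], [0.7494, -0.3199, 0.09]]
purple [[0.7124, -0.4056, 0.098]]
screen top from
```

```bash
python3 -c "
from h import *
goal([.567,-.356,.12],-.06)"
```

```text
from [ 0.568  -0.3425  0.2379] yaw -0.0017 t 11.62
shift [-13.7, -0.9, 117.9] turn [-0.0006, -0.0011, 0.0583]
```

Emit:
step_arm(
  moves=[
    [[-13,-0.5,10],[0,0,0.058],65],
    [[-13,-0.5,40],[0,0,0.058],65],
    [[-13,-0.5,75],[0,0,0.058],65],
    [[-13,-0.5,105],[0,0,0.058],65],
    [[-13,-0.5,118],[0,0,0.058],65],
    [[-13,-0.5,118],[0,0,0.058],65],
    [[-13,-0.5,118],[0,0,0.058],65],
  ],
)

```text
clock: 12.2
tcp_pos: [0.5679, -0.3536, 0.1204]
orientation: [-0.001, 0.727, 0.687, 0.0]
wrist_force: [-0.7, 1.0, 0.6]
finger_gap: 0.0653
grip_force: 0.0
```

```bash
python3 -c "
from h import *
goal([.567,-.356,.04],-.06)"
```

```text
from [ 0.5679 -0.3536  0.1204] yaw -0.0569 t 12.2
shift [-2.6, -0.6, 80.4] turn [-0.0012, -0.0012, 0.0031]
```

Emit:
step_arm(
  moves=[
    [[-2,-0.5,25],[0,0,0],65],
    [[-2,-0.5,50],[0,0,0],65],
    [[-2,-0.5,70],[0,0,0],65],
    [[-2,-0.5,80],[0,0,0],65],
    [[-2,-0.5,80],[0,0,0],65],
    [[-2,-0.5,80],[0,0,0],50],
    [[-2,-0.5,80],[0,0,0],40],
    [[-2,-0.5,80],[0,0,0],25],
  ],
  grip_force=40,
)

```text
clock: 12.87
tcp_pos: [0.5683, -0.3585, 0.043]
orientation: [0.002, 0.728, 0.686, 0.0]
wrist_force: [-1.3, 0.5, 4.7]
finger_gap: 0.0316
grip_force: 39.4
```

Emit:
step_arm(
  moves=[
    [[0,0,0],[0,0,0],20],
    [[0,0,0],[0,0,0],20],
    [[0,0,0],[0,0,0],20],
    [[0,0,0],[0,0,0],20],
  ],
)

```text
clock: 13.2
tcp_pos: [0.5683, -0.3585, 0.043]
orientation: [0.002, 0.728, 0.686, 0.0]
wrist_force: [-0.6, 1.4, 6.2]
finger_gap: 0.0315
grip_force: 39.7
```

```bash
python3 -c "
from h import *
goal([.567,-.356,.04],-.06); s=telemetry.get_state(); print(s['wrist_force'],s['grip_force'])"
```

```text
from [ 0.5683 -0.3585  0.043 ] yaw -0.0591 t 13.2
shift [2.4, -1.4, 2.9] turn [0.003, 0.0019, 0.0009]
[-0.55122642  1.35730654  6.16727537] 39.71544213825837
```

The probe is gripped: gap 31.5 mm, 40 N. I'll lift straight up.

Emit:
step_arm(
  moves=[
    [[0,0,-8],[0,0,0],20],
    [[0,0,-25],[0,0,0],20],
    [[0,0,-50],[0,0,0],20],
    [[0,0,-80],[0,0,0],20],
    [[0,0,-110],[0,0,0],20],
    [[0,0,-140],[0,0,0],20],
    [[0,0,-160],[0,0,0],20],
    [[0,0,-165],[0,0,0],20],
  ],
)

```text
clock: 13.87
tcp_pos: [0.5687, -0.3588, 0.211]
orientation: [0.004, 0.728, 0.686, 0.001]
wrist_force: [-0.1, -0.7, -1.7]
finger_gap: 0.0318
grip_force: 39.6
```

```bash
python3 -c "
from h import *
goal([.497,-.13,.205],-.15); s=telemetry.get_state(); print(s['finger_gap'],s['grip_force'])"
```

```text
from [ 0.5687 -0.3588  0.211 ] yaw -0.059 t 13.87
shift [224.2, -85.1, 4.5] turn [0.0064, 0.004, 0.091]
0.03178991925973035 39.5877689961344
```

Emit:
step_arm(
  moves=[
    [[15,-6,0],[0,0,0.02],20],
    [[40,-15,0],[0,0,0.04],20],
    [[75,-28,0],[0,0,0.06],20],
    [[110,-42,0],[0,0,0.08],20],
    [[145,-55,0],[0,0,0.1],20],
    [[180,-68,0],[0,0,0.12],20],
    [[210,-80,0],[0,0,0.13],20],
    [[224,-85,0],[0,0,0.13],20],
  ],
)

```text
clock: 14.53
tcp_pos: [0.4929, -0.1251, 0.2048]
orientation: [-0.002, 0.77, 0.638, -0.0]
wrist_force: [-0.2, 0.3, -1.0]
finger_gap: 0.0319
grip_force: 39.6
```

Emit:
step_arm(
  moves=[
    [[0,0,0],[0,0,0],20],
    [[0,0,0],[0,0,0],20],
    [[0,0,0],[0,0,0],20],
    [[0,0,0],[0,0,0],20],
  ],
)

```text
clock: 14.87
tcp_pos: [0.496, -0.1302, 0.2052]
orientation: [0.0, 0.771, 0.637, -0.0]
wrist_force: [1.0, -0.7, -2.4]
finger_gap: 0.0316
grip_force: 39.6
```

```bash
python3 -c "
from h import *
goal([.497,-.08,.205],-.19)
P=cam('wrist'); np.savez('w6.npz',K=P[0],D=P[1],T=P[2]); w=imaging.read_camera('wrist')[:,:,::-1];d=imaging.read_camera('side')[:,:,::-1]
cv2.imwrite('pics/w6raw.png',w); cv2.imwrite('pics/d6raw.png',d)
g=lambda im:np.clip(255*(im/255.)**.6,0,255).astype(np.uint8)
o=np.zeros((600,800,3),np.uint8); o[:,:500]=cv2.resize(g(w[80:320,180:380]),(500,600),interpolation=cv2.INTER_CUBIC); o[:480,500:]=cv2.resize(g(d[110:270,205:305]),(300,480),interpolation=cv2.INTER_CUBIC)
cv2.imwrite('pics/c6.png',o)
s=telemetry.get_state()
print((proj('wrist',[s['tcp_pos'],(.497,-.07,.022)],P)).tolist(),proj('side',[s['tcp_pos']-[0,0,.038]]))
"
```

```text
from [ 0.496  -0.1302  0.2052] yaw -0.1902 t 14.87
shift [49.5, -8.5, 0.2] turn [-0.0, 0.0002, -0.0002]
[[275.20829541160543, 239.2121991862967], [264.7217343853496, 115.78277571071507]] [[242.65156539 216.57366272]]
```

View pics/c6.png

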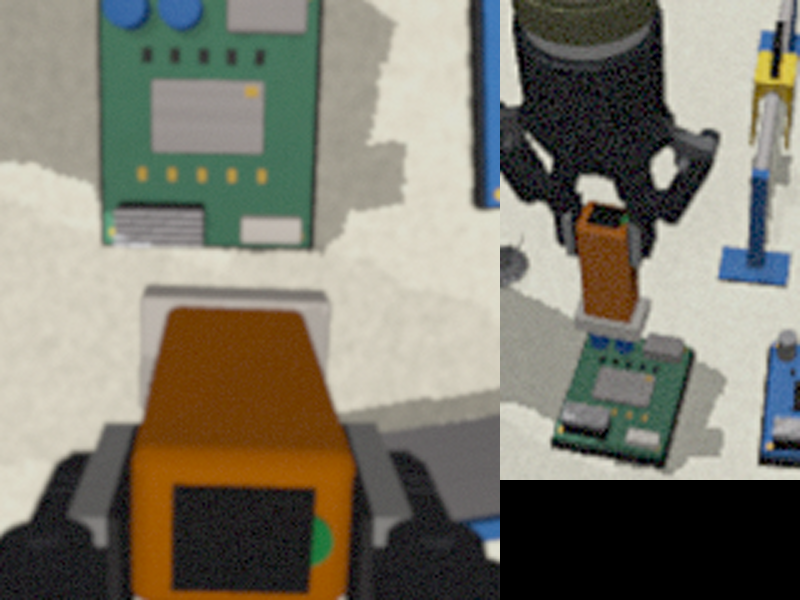

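The crop shows the chip's corners at about (152,80), (264,81), (263,154) and (151,152). The probe's foot has its +y lower edge at (147,288)-(328,292), parallel to the chip. The tag hangs on the rail at (773,75) in the side inset.

Run:
```python
from h import *
a=np.load('w6.npz'); P=(a['K'],a['D'],a['T'])
f=lambda k,uv,z:(lambda X:(print(k,X.round(4).tolist(),"mean",X.mean(0).round(4),"len",np.linalg.norm(X[1]-X[0]).round(4),"yaw",np.arctan2(*(X[1]-X[0])[[1,0]]).round(3)),X)[1])(onz("wrist",np.array(uv)/2.5+[180,80],z,P))
f("chip",[(152,80),(264,81),(263,154),(151,152)],.022)
for z in(.162,.167,.172): f("foot edge z%.3f"%z,[(147,288),(328,292)],z)
f("body top far edge",[(133,445),(350,445)],.265)
s=telemetry.get_state(); print(s["tcp_pos"])
c,n=np.cos(-.19),np.sin(-.19); Rm=np.array([[c,-n],[n,c]])
base=s["tcp_pos"]
for z in(.164,.167,.170):
  pts=[np.r_[base[:2]+Rm@np.array(q),z] for q in[(-.022,-.012),(.022,-.012),(.022,.016)]]
  print("side pred foot bottom corners",((proj("side",pts)-[205,110])*3+[500,0]).round(0).tolist())
```

```text
chip [[0.475, -0.0621, 0.022], [0.5175, -0.0707, 0.022], [0.512, -0.0981, 0.022], [0.4688, -0.089, 0.022]] mean [ 0.4933 -0.08    0.022 ] len 0.0433 yaw -0.199
foot edge z0.162 [[0.4761, -0.113, 0.162], [0.5202, -0.1225, 0.162]] mean [ 0.4981 -0.1178  0.162 ] len 0.0451 yaw -0.212
foot edge z0.167 [[0.4769, -0.112, 0.167], [0.5199, -0.1213, 0.167]] mean [ 0.4984 -0.1166  0.167 ] len 0.044 yaw -0.212
foot edge z0.172 [[0.4776, -0.1109, 0.172], [0.5196, -0.12, 0.172]] mean [ 0.4986 -0.1155  0.172 ] len 0.043 yaw -0.212
body top far edge [[0.4847, -0.1125, 0.265], [0.5139, -0.1181, 0.265]] mean [ 0.4993 -0.1153  0.265 ] len 0.0297 yaw -0.19
[ 0.4958941  -0.13020249  0.20515461]
side pred foot bottom corners [[576.0, 332.0], [642.0, 342.0], [652.0, 309.0]]
side pred foot bottom corners [[575.0, 329.0], [642.0, 340.0], [651.0, 306.0]]
side pred foot bottom corners [[575.0, 326.0], [642.0, 337.0], [651.0, 303.0]]
```

The probe sits centred under the TCP with its foot 38 mm below it, and the measured 44.0 mm foot width confirms that height. The chip is at (0.493, -0.080) with yaw -0.20.

Emit:
step_arm(
  moves=[
    [[10,-3,0],[0,0,0],20],
    [[25,-6,0],[0,0,0],20],
    [[40,-10,0],[0,0,0],20],
    [[48,-12,0],[0,0,0],20],
    [[48.5,-12,0],[0,0,0.005],20],
    [[48.5,-12,0],[0,0,0.005],20],
    [[48.5,-12,15],[0,0,0.005],20],
    [[48.5,-12,35],[0,0,0.005],20],
  ],
)

```text
clock: 15.63
tcp_pos: [0.4947, -0.0802, 0.172]
orientation: [0.002, 0.772, 0.635, 0.001]
wrist_force: [-0.5, -0.3, -2.0]
finger_gap: 0.0314
grip_force: 39.7
```

Emit:
step_arm(
  moves=[
    [[0,0,20],[0,0,0],20],
    [[0,0,40],[0,0,0],20],
    [[0,0,55],[0,0,0],20],
    [[0,0,67],[0,0,0],20],
    [[0,0,75],[0,0,0],20],
    [[0,0,75],[0,0,0],20],
    [[0,0,75],[0,0,0],20],
    [[0,0,75],[0,0,0],20],
  ],
)

```text
clock: 16.3
tcp_pos: [0.4936, -0.0796, 0.0964]
orientation: [0.001, 0.772, 0.635, 0.0]
wrist_force: [-0.2, -0.0, -1.1]
finger_gap: 0.0316
grip_force: 39.6
```

```bash
python3 -c "
from h import *
goal([.4933,-.0803,.070],-.195); s=telemetry.get_state(); print(s['finger_gap'],s['grip_force'])"
```

```text
from [ 0.4936 -0.0796  0.0964] yaw -0.1944 t 16.3
shift [-0.8, -0.2, 26.4] turn [0.0014, 0.0001, 0.0006]
0.03158360662129677 39.588428798597306
```

Emit:
step_arm(
  moves=[
    [[-0.5,0,8],[0,0,0],20],
    [[-0.5,0,16],[0,0,0],20],
    [[-0.5,0,22],[0,0,0],20],
    [[-0.5,0,25],[0,0,0],20],
    [[-0.5,0,26],[0,0,0],20],
    [[-0.5,0,26],[0,0,0],20],
    [[-0.5,0,26],[0,0,0],20],
    [[-0.5,0,26],[0,0,0],20],
  ],
)

```text
clock: 16.97
tcp_pos: [0.493, -0.0796, 0.0698]
orientation: [0.0, 0.772, 0.635, 0.0]
wrist_force: [0.4, 0.4, -2.2]
finger_gap: 0.0317
grip_force: 39.6
```

Run:
```python
from h import *
goal([.4933,-.0803,.070],-.195); s=telemetry.get_state(); print(s['finger_gap'],s['grip_force'],s['wrist_force'],np.abs(s['qvel']).max())
P=cam('wrist');w=imaging.read_camera('wrist')[:,:,::-1];d=imaging.read_camera('side')[:,:,::-1]
g=lambda im:np.clip(255*(im/255.)**.6,0,255).astype(np.uint8)
# unviewed so far: numeric check of the foot/chip in the side view (white foot columns/rows)
t=s['tcp_pos'];c,n=np.cos(-.2),np.sin(-.2); Rm=np.array([[c,-n],[n,c]])
pts=[np.r_[t[:2]+Rm@np.array(q),z] for z in(t[2]-.038,t[2]-.024) for q in[(-.022,-.014),(.022,-.014),(.022,.014)]]
pts+=[np.r_[np.array([.4933,-.0803])+Rm@np.array(q),.022] for q in[(-.022,-.014),(.022,-.014)]]
print(((proj("side",pts)-[215,185])*8).round(0).tolist())
cv2.imwrite('pics/f.png',cv2.resize(g(d[185:260,215:305]),(720,600),interpolation=cv2.INTER_CUBIC))
```

```text
from [ 0.493  -0.0796  0.0698] yaw -0.194 t 16.97
shift [-0.6, 0.4, -0.2] turn [0.0005, -0.0001, 0.001]
0.03165546239081532 39.63920010253787 [ 0.39488266  0.38921017 -2.21832471] 0.0015085896519829707
[[158.0, 432.0], [309.0, 458.0], [331.0, 380.0], [154.0, 404.0], [307.0, 430.0], [329.0, 351.0], [161.0, 454.0], [311.0, 480.0]]
```

View pics/f.png

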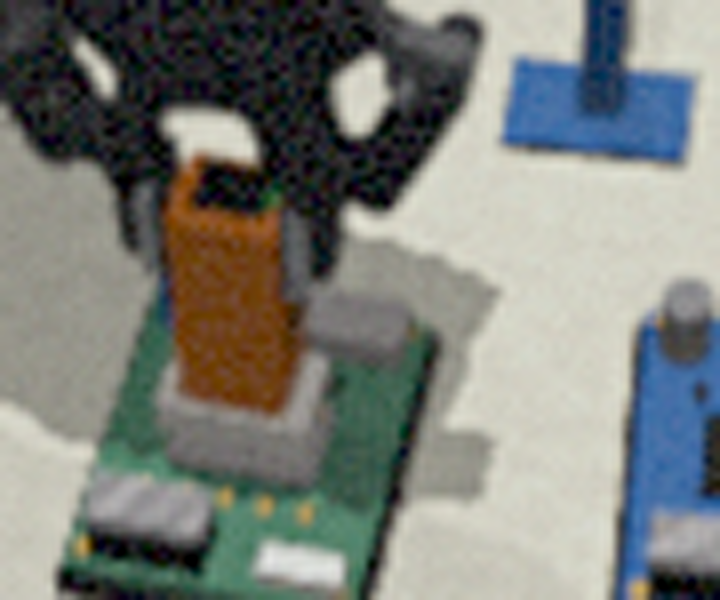

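The last view shows the foot's upper front edge at (158,400)-(310,430), as predicted for a 10 mm gap. The silver chip shows just below it and is aligned with it. I'll hand in.

```bash
python3 -c "
from h import *
print(env.hand_in())"
```

```text
the job is handed in; nothing more can be done
None
```

The job is handed in, though I got no verdict back: the tag hangs released about 3 mm from the red band's centre, and the probe is held upright about 10 mm above the silver chip, centred to within about 1 mm by my measurements, at about 17 s of the 64 s allowed.

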